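File the burr off a bench scraper

TASK

Take the red-handled flat file out of its rack, where it stands on its narrow edge, and lay it on a broad face on the cardboard, so that you can take it again by the handle with a broad face down. Then file the dark burr on the edge of the dough scraper held in the vice: two long strokes of the file laid flat and straight across the edge, pushed away from you with light pressure from near the tip to near the handle, and lifted clear at the end of each stroke, never dragged back on the edge. Finally lay the file flat on the cardboard again, disturbing nothing else.

Things in the scene. Friction and masses are not known exactly. Their poses are not given: they have to be found in the camera images.
- file: Flat file, 200 mm, 180 g. Origin on its long axis where blade and handle meet; +x to the tip. Dark blade x 0 to 120 mm, 22 mm wide (z), 6 mm thick (y = normal of its two broad faces, both cut). Centre of mass x = +29 mm. Starts on its narrow edge in the rack, z up, level, origin 37 mm above the bench, handle overhanging towards the robot, no neighbour within 45 mm of the handle.
- file_grip (a point): Middle of the flat file's red handle (file x = -40 mm; axes as the file's). Handle flat-sided, 80 mm long, 30 mm along z, 18 mm along y. Set on its narrow edge on the cardboard the file stands alone, and a light push at the handle's top topples it onto a broad face. Lying so it rests on handle and tip, nose down 0.05 rad, handle axis 13 mm above the bench.
- round_file: Round file with yellow handle, 182 mm long, in the other slot of the rack, parallel to the flat file and 70 mm beside it (either side). Origin where blade and handle meet. Leave alone.
- rack: Low wooden rack 116 x 130 mm, 42 mm high, two slotted uprights that carry the file blades; fixed. Origin at the centre of its underside; its x axis runs along the slots, away from the robot. It holds the file so that the file's origin is about 60 mm from the rack's centre on the robot's side.
- cardboard: Flat piece of brown cardboard on the bench, 260 mm along its x, 200 mm along its y, 4 mm thick; fixed. Origin at the centre of its underside.
- vice: Green suction-base table vice, jaws 76 mm wide, jaw tops 128 mm above the bench; fixed. Origin under the centre of its base; x axis points away from the robot across the jaws, y along the jaws. Spindle and tommy bar project 96 mm towards the robot at 88 mm height.
- scraper: White handle of the dough scraper, 24 x 150 x 30 mm, clamped in the vice upside down; its origin is 120 mm above the bench at the handle's centre, axes as the vice's. It carries the steel blade, which stands up from it: 2.5 mm thick (along x), 150 mm wide (along y), its free straight edge on top, 205 mm above the bench.
- blade (a joint): Lean of the springy scraper blade about its foot 70 mm below the edge, rad: 0 at rest upright, positive when its edge is dragged away from the robot (vice +x), negative when dragged back. Spring about 3 N m/rad, so 1 N at the edge leans it 0.023 rad (1.6 mm).
- burr_top (a point): Middle of the dark burred patch (22 mm long, 11 mm high) on the blade's top edge, at the height of the edge (205 mm); up to 50 mm left or right of the blade's middle. x = the direction to push (vice +x), y along the edge, z up.
- label_roll: Roll of white labels, 84 mm across, 48 mm high, standing on the bench. Origin at the centre of its underside. Leave alone.
- tub: Clear plastic tub with white lid, 106 x 136 x 65 mm. Origin at the centre of its underside. Leave alone.
There are look-alikes about, which are no part of the job. Of the things that look like the file, the middle-sized one is meant.

How it is judged:
By the outcome, as a careful person would: the job done as asked, in the order asked, and still so for the second after the job is handed in, with the robot touching nothing.
It also fails if it takes over 64 s, if anything falls off the work surface, if the arm or the gripper's body presses on something with over 40 N, if the wrist force passes 120 N, or if a joint passes its speed limit or range.

ROBOT

A 6-joint arm with a two-finger parallel gripper is mounted at the origin on the work surface. World frame = base frame: x ahead of the robot, y to its left, z up, the work surface at z = 0. Lengths are in mm, angles in rad, forces in N, time in s.
With the tool pointing down it reaches from about 275 to 750 mm from the base axis. Payload 10.2 kg.
Tool frame: the origin (TCP) lies between the finger pads; the fingertips stand 17 mm ahead of it and the grasp point (between the pads) lies 2 mm behind it; z points along the fingers, y is the line along which they close (so a half turn about z gives the same grasp; the last joint's range is limited). The gripper opens to 85 mm and grips with 20 to 120 N. Pads are 22 mm wide; open, the fingers measure 114 mm over their backs; the gripper's body (76 mm by 85 mm) begins 54 mm behind the grasp point. The pads swing forward as they close: fully open they stand 13 mm farther back than shut.
Start: joints at [-1.418, 0.313, 1.498, -0, 1.331, -0.223], TCP at [192.672, -488.374, 248.294] pointing down, gripper open.
Joint ranges: [-2.94, 2.94], [-0.97, 2.17], [0.19, 2.56], [-1.23, 4.37], [0.02, 3.11], [-2.88, 2.88]. Speed limits (rad/s): [2.39, 2.39, 3.01, 3.14, 3.14, 3.14].

INTERFACE

Orientations are given as a unit quaternion [w, x, y, z].
In Python, from rig import * gives the robot as it stands.
- The arm moves only by the tool step_arm, never from a script. Its argument "commands" is text: rows parted by semicolons, each of 7 numbers parted by spaces: the opening, from 0 (shut) to 1 (fully open), then the shift along the tool's x, y, z in cm, then the turn, a rotation vector about the tool's x, y, z in rad. In form: hand x y z rx ry rz; .... A call has 1 to 20 rows; each row is the pose to reach, as a shift and turn from the pose commanded when the call began, along the tool's axes at that moment; what a row does not reach only later rows make up. A row lasts 1/12 s, in which the tool goes at most 41.7 mm and 7.16 degrees, less where a joint would pass 70% of its speed; a pose out of reach is approached as far as the arm can. A call with a gripper value outside its range is refused whole. The fingers move at their own pace and stop on an object; "newtons" is the grip in N (left out, the last holds). Time passes only in rows, so rows that repeat a pose let the fingers close. It gives the time, the measured TCP pose, the force, the opening and the grip force at its end, in the units of the state.
- sense(): the state, without advancing time (a new reading comes with each control period).
- capture(name): name is "scene" or "top"; returns the picture (384x512x3 uint8, red, green, blue); there is no depth.
- camera_model(name): a dict with "mtx" (3x3 intrinsics, pixels), "k1" (the pictures are not rectified: a ray, as slopes to the right and down, at radius r is drawn at 1 + k1 r^2 times it, then the intrinsics apply), "eye" and "rotation" of the camera in the world. Camera axes: x right, y down, z forward; pixel columns grow to the right and rows downward; lengths in mm; the calibration is good to about 2 mm. A picture is of the moment at which its call begins. camera_model takes no time and is no camera call.
- finish_job(): hands the job in; it is judged then, once.
Trained networks look in the newest picture that a camera, given by its name, has taken for a name from the list of things; names that differ only in an ending like _2 or _b are one class to them, and where a whole thing is asked for, a point or a joint stands for the part that bears it (a point fixed in the world has none). Each returns a list of dicts, best first, with "score" (0 to 1); they miss things now and then, are a little off and sometimes report something else, mostly with a low value. They report only what shows in the picture. A call takes as long as a camera call. They do not tell look-alikes from the thing itself.
- search_frame(camera, label): "rect" ([centre column, centre row, width, height] in pixels, round what is visible of it).
- trace(camera, label): "mask" (384x512 bool, what is visible of it) and "rect" ([centre column, centre row, width, height] in pixels, round what is visible of it).
- spot_point(camera, label): "xy" ([column, row] in pixels: a listed point, or the origin of a listed thing).
The state is a dict: "time_s": time; "joints": joint angles; "dq": joint speeds; "tau": joint torques, N m; "eef_pos": TCP position; "ee_rot": TCP orientation; "force": force on the tool from outside, world axes, zero at the start; "wrist_torque": the same for the moment, N m; "grip_width": opening from 0.0 (shut) to 1.0 (fully open); "grip_force": force on a finger pad.
Only numpy, scipy, OpenCV 4.12 (cv2) and the standard library are available. Lean on these libraries where they do the work, as an engineer would, in place of code of your own. Each camera call takes 0.05 s, during which the arm holds its last target. There are 200 camera calls.

## Working session

There is one attempt and no reset: what is moved stays moved. The work goes in short steps, Python scripts to look and compute and a tool call to move; the robot and the scene stay as the last step left them, time stands still between calls to the robot, and variables do not carry over. Pictures are saved under pics/ and viewed, at most 10 in all, crops included, and the job is handed in when it is done.

Besides the shell and the picture viewer there is one more tool, called after "Call:" as name(argument=value, ...) on one line, values as JSON. step_arm: Moves the arm, as the interface text tells. Its arguments: {"type":"object","properties":{"commands":{"type":"string"},"newtons":{"type":"number"}},"required":["commands"]}

```bash
ls; mkdir -p pics; python3 - <<'E'
from rig import *
import cv2,numpy as np
s=sense();print(s)
for n in("scene","top"):
    im=capture(n);cv2.imwrite(f"pics/{n}0.png",cv2.resize(im[:,:,::-1],(800,600),interpolation=cv2.INTER_CUBIC))
    print(n,camera_model(n))
    for l in["file","file_grip","round_file","rack","cardboard","vice","scraper","burr_top","label_roll","tub"]:
        print(l,[(np.round(d["xy"],1).tolist(),round(d["score"],2)) for d in spot_point(n,l)])
E
```

```text
pics
{'time_s': 0.0, 'joints': array([-1.41838721e+00,  3.13454037e-01,  1.49845532e+00, -1.64186217e-05,
        1.33095557e+00, -2.23404962e-01]), 'dq': array([-0.00042669, -0.00036326,  0.00256146,  0.00094414, -0.00061904,
        0.00040568]), 'tau': array([-1.12334965e-03, -4.12267685e+01, -2.59745228e+01, -2.51963884e-04,
        4.10290013e-03, -6.15284932e-06]), 'eef_pos': array([ 192.63714997, -488.13103756,  247.72611835]), 'ee_rot': array([-6.36020775e-04,  9.82396794e-01,  1.86805070e-01,  1.46087940e-05]), 'force': array([-0.20533962, -0.40848574, -0.29321017]), 'wrist_torque': array([-0.04047104, -0.04926074,  0.02099075]), 'grip_force': 0.0, 'grip_width': 0.9993997732926332}
scene {'mtx': array([[352.88012104,   0.        , 259.21262472],
       [  0.        , 352.88012104, 194.56137842],
       [  0.        ,   0.        ,   1.        ]]), 'k1': 0.02137925706901346, 'eye': array([744.25611357, 447.35887107, 852.06671958]), 'rotation': array([-0.07235675,  0.23359864,  0.93222553, -0.26674284])}
file [([354.9, 356.3], 0.75), ([382.2, 246.0], 0.62)]
file_grip [([375.2,
[... 427 characters left out ...]
 0.        ,   0.        ,   1.        ]]), 'k1': -0.040085600926160196, 'eye': array([ 457.61457067,   63.47319817, 1047.32673328]), 'rotation': array([ 0.0304747 , -0.69614939,  0.71720215, -0.0082698 ])}
file [([180.1, 186.2], 0.85), ([192.0, 271.6], 0.67), ([124.2, 192.4], 0.53)]
file_grip [([180.1, 259.2], 0.97), ([181.6, 195.2], 0.86)]
round_file [([207.2, 181.2], 0.77)]
rack [([188.8, 158.0], 0.74), ([401.8, 126.5], 0.6)]
cardboard [([299.9, 198.2], 0.89)]
vice [([390.7, 141.5], 0.75), ([408.3, 136.0], 0.63)]
scraper [([408.7, 133.9], 0.62), ([390.0, 145.4], 0.57)]
burr_top [([189.1, 162.3], 0.68), ([403.1, 126.8], 0.36)]
label_roll [([318.0, 101.8], 0.75)]
tub [([267.3, 93.7], 0.66)]
```

View pics/scene0.png

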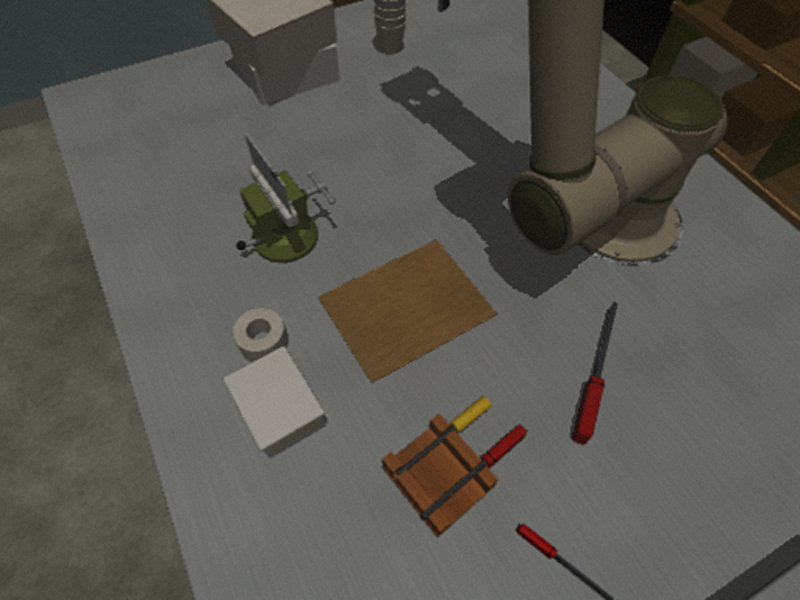

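View pics/top0.png

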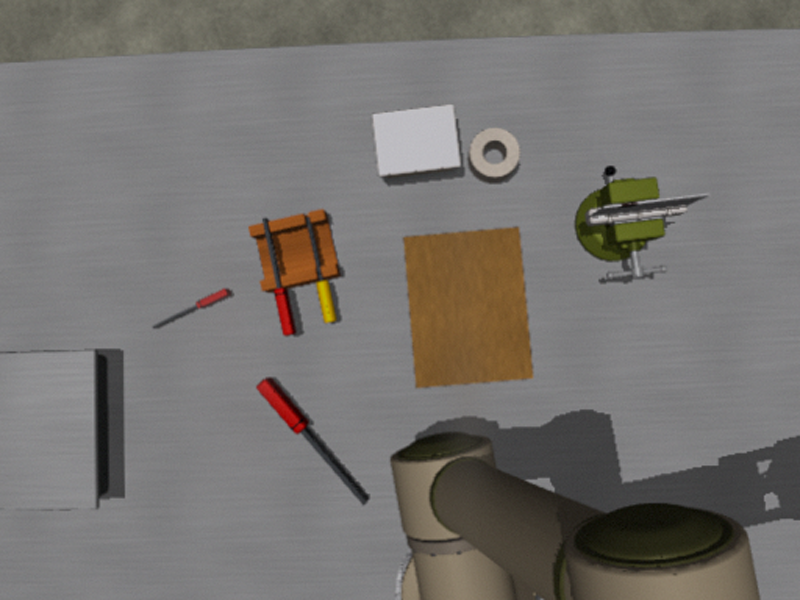

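Red-handled candidates (top picture, 800-px scale): a small one at (195,308), a large one at (310,440) and one in the rack at (283,305). The rack one is middle-sized, so that is the file I want. The yellow-handled round file is at (325,300). I'll check this in a crop collage.

```bash
cat > h.py <<'E'
from rig import *
import cv2,numpy as np
from scipy.spatial.transform import Rotation as R
from scipy.optimize import minimize,least_squares
CM={n:camera_model(n) for n in("scene","top")}
def Rq(q): q=np.asarray(q,float); return R.from_quat([q[1],q[2],q[3],q[0]])
def proj(n,P):
    c=CM[n];p=Rq(c["rotation"]).inv().apply(np.atleast_2d(P)-c["eye"]);s=p[:,:2]/p[:,2:]
    s=s*(1+c["k1"]*(s**2).sum(1,keepdims=True));return s@c["mtx"][:2,:2].T+c["mtx"][:2,2]
def ray(n,px):
    c=CM[n];d=(np.asarray(px,float)-c["mtx"][:2,2])/c["mtx"][0,0];s=d.copy()
    for _ in range(6): s=d/(1+c["k1"]*(s@s))
    return c["eye"],Rq(c["rotation"]).apply([s[0],s[1],1.])
def onz(n,px,z):
    e,d=ray(n,px);return e+d*(z-e[2])/d[2]
def tri(a,b):
    (e1,d1),(e2,d2)=ray("scene",a),ray("top",b)
    t=np.linalg.lstsq(np.c_[d1,-d2],e2-e1,rcond=None)[0];p,q=e1+t[0]*d1,e2+t[1]*d2
    return (p+q)/2,np.linalg.norm(p-q)
def box(lo,hi): return np.array([[x,y,z] for x in(lo[0],hi[0]) for y in(lo[1],hi[1]) for z in(lo[2],hi[2])],float)
def fitbox(B,z0,masks,p0,rx=0.0,ry=0.0):
    """fit x,y,yaw of box corners B (object frame, origin height z0) to masks {cam:mask}: blurred difference"""
    K=8
    def cost(p):
        W=(R.from_euler('z',p[2])*R.from_euler('yx',[ry,rx])).apply(B)+[p[0],p[1],z0];c=0
        for n,m in masks.items():
            h=cv2.convexHull(((proj(n,W)+.5)*64).astype(np.int32).reshape(-1,1,2))
            big=np.zeros(m.shape,np.uint8);cv2.fillConvexPoly(big,h,255,cv2.LINE_AA,6)
            c+=np.abs(cv2.GaussianBlur(big.astype(np.float32)/255,(0,0),1)-cv2.GaussianBlur(m.astype(np.float32),(0,0),1)).sum()/m.sum()
        return c
    r=minimize(cost,p0,method='Nelder-Mead',options=dict(initial_simplex=np.array(p0)+np.array([[0,0,0],[15,0,0],[0,15,0],[0,0,.15]]),xatol=.02,fatol=1e-4))
    return r.x,r.fun
def redmask(im,rect):
    h=cv2.cvtColor(im,cv2.COLOR_RGB2HSV);m=((h[...,0]<6)|(h[...,0]>172))&(h[...,1]>170)&(h[...,2]>45)
    k=np.zeros_like(m);x0,y0,x1,y1=rect;k[y0:y1,x0:x1]=1;return m&k
E
python3 - <<'E'
from h import *
A=capture("scene");B=capture("top")
np.save("A0.npy",A);np.save("B0.npy",B)
crops=[(A,240,250,100,75),(B,150,125,100,75),(A,140,80,90,67),(B,365,100,100,75)]
t=[cv2.resize(i[y:y+h,x:x+w,::-1],(400,300),interpolation=cv2.INTER_CUBIC) for i,x,y,w,h in crops]
cv2.imwrite("pics/crops.png",np.vstack([np.hstack(t[:2]),np.hstack(t[2:])]))
mt=redmask(B,(165,180,195,220));ms=redmask(A,(300,265,345,305));print(mt.sum(),ms.sum())
p0=[*onz("top",(182,200),45)[:2],0.1]
H=box([-80,-9,-15],[0,9,15])
for mk in({"top":mt},{"scene":ms},{"top":mt,"scene":ms}):
    print([np.round(v,3) for v in fitbox(H,37,mk,[p0[0]+40,p0[1],p0[2]])])
for n,l in(("top","cardboard"),("scene","cardboard")):
    print(n,onz(n,spot_point(n,l)[0]["xy"],0).round(1))
    m=trace(n,l)[0]["mask"];print(fitbox(box([-130,-100,0],[130,100,4]),0,{n:m},[*onz(n,spot_point(n,l)[0]["xy"],0)[:2],0.05]))
for n in CM:
  for l in("rack","vice","label_roll","tub"): print(n,l,onz(n,spot_point(n,l)[0]["xy"],0).round(1))
  print(n,"round",onz(n,spot_point(n,"round_file")[0]["xy"],37).round(1))
E
```

```text
211 246
[array([5.27117e+02, 2.99208e+02, 9.90000e-02]), np.float64(0.64)]
[array([5.17469e+02, 3.00200e+02, 2.96000e-01]), np.float64(0.567)]
[array([5.23184e+02, 3.02671e+02, 2.96000e-01]), np.float64(1.208)]
top [485.  -15.7   0. ]
(array([ 4.86416753e+02, -1.41780229e+01,  6.22001854e-02]), np.float64(0.04233123973891911))
scene [489.3 -21.5   0. ]
(array([ 4.83161791e+02, -1.71074285e+01,  6.03109742e-02]), np.float64(0.04129611364065601))
scene rack [582. 277.   0.]
scene vice [ 618.8 -280.8    0. ]
scene label_roll [750.4 -66.8   0. ]
scene tub [762.4  71.4   0. ]
scene round [531.2 226.8  37. ]
top rack [586.2 276.    0. ]
top vice [ 621.1 -262.     0. ]
top label_roll [737.  -71.4   0. ]
top tub [761.9  72.    0. ]
top round [540.6 219.7  37. ]
```

View pics/crops.png

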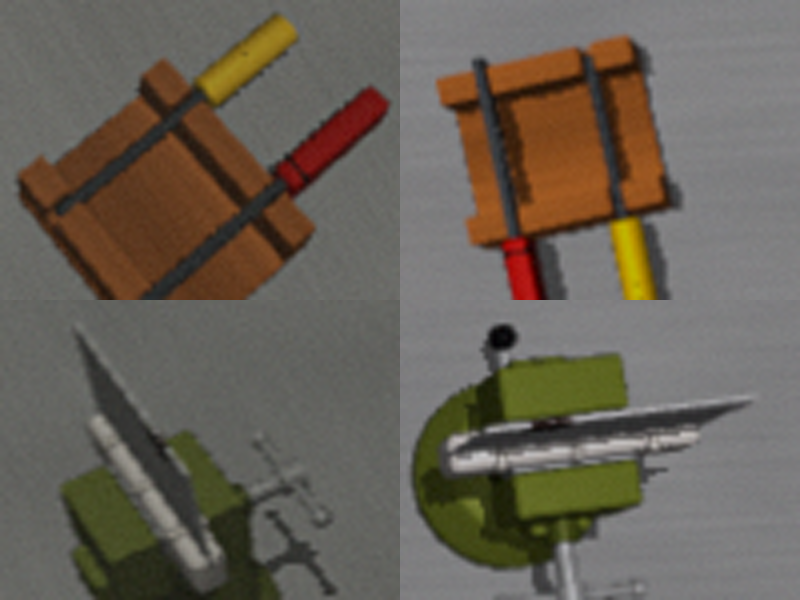

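The crops show the red file in the rack with its handle towards the robot, beside the yellow one. In the vice crops the burr shows as a small dark patch on the top edge, at about top (402,131) and scene (175,111). Next I'll debug the handle fit and triangulate the burr.

```bash
python3 - <<'E'
from h import *
A=np.load("A0.npy");B=np.load("B0.npy")
mt=redmask(B,(165,180,195,220));ms=redmask(A,(300,265,345,305))
for m in(mt,ms):
    ys,xs=np.nonzero(m);print(xs.min(),xs.max(),ys.min(),ys.max())
ys,xs=np.nonzero(mt);c=np.array([xs.mean(),ys.mean()]);print("centroid top",c,onz("top",c,50))
H=box([-80,-9,-15],[0,9,15]);best=[]
for mk in({"top":mt},{"scene":ms},{"top":mt,"scene":ms}):
    g=onz("top",c,50)
    r=min((fitbox(H,37,mk,[g[0]+40+dx,g[1]+dy,y]) for dx in(-10,5) for dy in(-5,8) for y in(0.05,.2)),key=lambda r:r[1]);print(r)
b,e=tri((175.5,111.3),(402,131));print("burr",b,e)
b,e=tri((157.3,86.3),(453,124.5));print("tip -y",b,e)
print(onz("top",(402,131),205),onz("scene",(175.5,111.3),205))
print(onz("top",(453,124.5),205),onz("scene",(157.3,86.3),205))
t=[]
for i,x,y,w,h in[(A,150,80,50,65),(B,372,112,90,34)]:
    s=400//50 if w==50 else 8
    t.append(cv2.resize(i[y:y+h,x:x+w,::-1],None,fx=s,fy=s,interpolation=cv2.INTER_CUBIC))
cv2.imwrite("pics/v1.png",np.clip(t[0]*1.6,0,255));cv2.imwrite("pics/v2.png",np.clip(t[1]*1.6,0,255))
W=800;c=np.zeros((530,W,3),np.uint8);a=cv2.resize(t[0],None,fx=.95,fy=.95);c[:a.shape[0],:a.shape[1]]=a
bb=cv2.resize(t[1],(400,151));c[:151,400:]=bb;
bb=cv2.resize(B[115:140,385:445,::-1],(400,167),interpolation=cv2.INTER_CUBIC);c[180:347,400:]=bb
cv2.imwrite("pics/vv.png",np.clip(c*1.6,0,255))
for n in CM:
  for l in("burr_top","scraper"):print(n,l,[(d["xy"],d["score"]) for d in spot_point(n,l)])
E
```

```text
175 187 184 213
309 336 272 298
centroid top [181.51658768 198.76303318] [486.00991061 289.96413759  50.        ]
(array([5.24100139e+02, 3.05123076e+02, 2.97359756e-01]), np.float64(0.6278412443766662))
(array([5.18969425e+02, 3.01208841e+02, 3.04456095e-01]), np.float64(0.5652384564159362))
(array([5.22763353e+02, 3.02667817e+02, 2.97270294e-01]), np.float64(1.2078216121186918))
burr [ 614.59702966 -230.07633132  199.73672076] 1.345217520299885
tip -y [ 624.60248224 -342.43056759  198.10576482] 4.269641699486279
[ 614.21540339 -228.63553402  205.        ] [ 615.13198075 -224.08417952  205.        ]
[ 625.14041232 -340.43301538  205.        ] [ 624.27658542 -332.24056586  205.        ]
scene burr_top []
scene scraper [([177.0, 122.8], 0.89)]
top burr_top [([400.9, 128.3], 0.37)]
top scraper [([406.7, 135.2], 0.68)][ WARN:0@5.617] global loadsave.cpp:1063 imwrite_ Unsupported depth image for selected encoder is fallbacked to CV_8U.
```

View pics/vv.png

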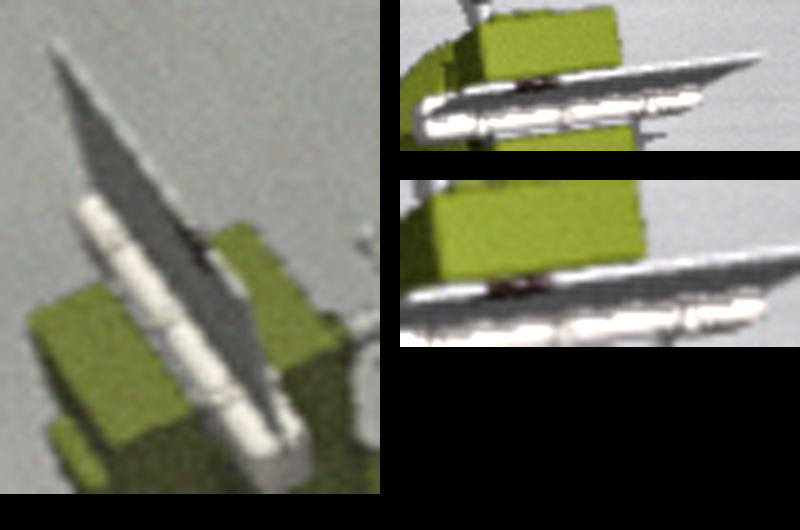

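```bash
python3 - <<'E'
from h import *
A=np.load("A0.npy");B=np.load("B0.npy")
mt=redmask(B,(165,180,195,220))
H=box([-80,-9,-15],[0,9,15])
def show(n,m,p,x0,y0,x1,y1):
    W=R.from_euler('z',p[2]).apply(H)+[p[0],p[1],37];h=cv2.convexHull(((proj(n,W))*64).astype(np.int32).reshape(-1,1,2))
    b=np.zeros(m.shape,np.uint8);cv2.fillConvexPoly(b,h,255,cv2.LINE_AA,6)
    for y in range(y0,y1,2): print(''.join(' .o#'[2*int(m[y,x])+int(b[y,x]>127)] for x in range(x0,x1)))
show("top",mt,[524,305,.297],165,180,200,220)
show("top",mt,[524,298,.19],165,180,200,220)
for n in CM:
    t=trace(n,"blade");print(n,[(d["rect"],d["score"],d["mask"].sum()) for d in t])
    for d in t[:2]:
        if d["mask"].sum()<200: continue
        print(fitbox(box([-1.25,-75,0],[1.25,75,70]),135,{n:d["mask"]},[622,-268,.1]))
    t=trace(n,"file");print(n,[(d["rect"],d["score"],d["mask"].sum()) for d in t])
o=np.array([.5,.5])
print("burr z205",onz("top",np.array((402.7,130.75))-o,205),onz("scene",np.array((176.05,111.3))-o,205))
print("tip",onz("top",np.array((453.45,124.4))-o,205),onz("scene",np.array((157.2,85.5))-o,205))
print("near",onz("top",np.array((382,133.5))-o,205),onz("scene",np.array((182.2,119))-o,205))
E
```

```text
.....###                  
       ...#######.                 
        ....######.                
        ...########                
         ...#######.               
          ..#######..              
          ...########              
           ..#######..             
            ..#######..            
            ..#######..            
             .#######...           
             ..#######...          
              .#######...          
               .#######...         
               .#######....        
                .......            
                                   
                                   
                                   
                                   
           ...###...               
          #######....              
          ..######...              
          .########..              
           .#######...             
           .#######...             
            .########..            
            .#######...            
             .#######...           
             .#######...           
             .#######...     
[... 461 characters left out ...]
(355)), ([381.3, 238.2, 23.8, 89.5], 0.76, np.int64(747)), ([303.4, 303.2, 68.1, 59.1], 0.56, np.int64(500))]
top [([413.1, 135.1, 72.1, 16.7], 0.86, np.int64(425))]
(array([ 6.20465743e+02, -2.64210350e+02,  1.19137825e-01]), np.float64(0.28677459716796877))
top [([197.3, 280.0, 72.2, 81.7], 0.92, np.int64(810)), ([121.3, 197.0, 49.0, 22.4], 0.59, np.int64(222)), ([178.6, 179.4, 20.6, 70.4], 0.56, np.int64(408))]
burr z205 [ 615.84550975 -229.15701522  205.        ] [ 614.38399934 -225.66308587  205.        ]
tip [ 626.46196761 -340.40650616  205.        ] [ 623.96463189 -337.74931871  205.        ]
near [ 611.22130426 -183.98515165  205.        ] [ 610.55604884 -193.77374215  205.        ]
```

```bash
python3 - <<'E'
from h import *
A=np.load("A0.npy");B=np.load("B0.npy")
def red2(im,rect,s=110,v=20):
    h=cv2.cvtColor(im,cv2.COLOR_RGB2HSV);m=((h[...,0]<8)|(h[...,0]>170))&(h[...,1]>s)&(h[...,2]>v)
    k=np.zeros_like(m);x0,y0,x1,y1=rect;k[y0:y1,x0:x1]=1;return m&k
mt=red2(B,(165,180,195,220));ms=red2(A,(300,265,345,305));print(mt.sum(),ms.sum())
T=box([-80,-9,14],[0,9,15]);H=box([-80,-9,-15],[0,9,15])
for nm,bx,mk in(("Ttop",T,{"top":mt}),("Htop",H,{"top":mt}),("Hsc",H,{"scene":ms}),("both",H,{"top":mt,"scene":ms})):
    r=min((fitbox(bx,37,mk,[524+dx,300+dy,y]) for dx in(-10,5) for dy in(-8,5) for y in(0.05,.15)),key=lambda r:r[1]);print(nm,np.round(r[0],3),r[1])
for n in CM:
    d=[d for d in trace(n,"file") if abs(d["rect"][0]-(303 if n=="scene" else 179))<15]
    if not d: continue
    ys,xs=np.nonzero(d[0]["mask"]);P=np.array([onz(n,(x,y),46)[:2] for x,y in zip(xs,ys)])
    c=P.mean(0);v=np.linalg.svd(P-c)[2][0];s=(P-c)@v;print(n,c,np.arctan(v[1]/v[0]),np.ptp(s),"line y at x=484",c[1]+(484-c[0])*v[1]/v[0])
    m=P[:,0]>540;c=P[m].mean(0);v=np.linalg.svd(P[m]-c)[2][0];print(" blade",c,np.arctan(v[1]/v[0]),c[1]+(484-c[0])*v[1]/v[0])
    m=trace(n,"rack")[0]["mask"];
print([ (n,onz(n,spot_point(n,"rack")[0]["xy"],0).round(1)) for n in CM])
E
```

```text
254 279
Ttop [5.27266e+02 2.98163e+02 1.95000e-01] 0.07611347558930165
Htop [5.26348e+02 3.01353e+02 2.28000e-01] 0.35524161030927043
Hsc [5.20334e+02 3.00186e+02 2.63000e-01] 0.39836448751470094
both [5.24331e+02 3.01691e+02 2.59000e-01] 0.7666350755946412
scene [530.56462193 301.67643413] 0.19526298810379156 201.66673928812708 line y at x=484 292.4667403633519
 blade [593.03376865 313.95889303] 0.1921112684411438 292.750725108772
top [518.91205399 295.56396808] 0.19507449441608146 193.5177776414122 line y at x=484 288.6657928151207
 blade [584.98460309 308.4566291 ] 0.200926168213759 287.88864635688606
[('scene', array([582., 277.,   0.])), ('top', array([586.2, 276. ,   0. ]))]
```

The fits agree: file origin ≈ (527,298.5), yaw 0.195, grip point ≈ (487.5,290.7). The cardboard centre is ≈ (484.5,−15.5) with yaw 0.06. The burr is ≈ (615,−228).

```bash
cat >> h.py <<'E'
def rel(p,yaw,pitch=0,roll=0):
    s=sense();R0=Rq(s["ee_rot"]);T=R.from_euler('z',yaw)*R.from_euler('y',pitch)*R.from_euler('x',roll)*R.from_euler('x',np.pi)
    d=R0.inv().apply(np.array(p)-s["eef_pos"])/10;rv=(R0.inv()*T).as_rotvec()
    n=max(np.linalg.norm(d)*10/41.7,np.degrees(np.linalg.norm(rv))/7.16)
    print("shift cm",d.round(2),"rot",rv.round(3),"rows %.1f"%n,"| now",s["eef_pos"].round(1),"q",s["joints"].round(2),"F",s["force"].round(1),"t",round(s["time_s"],2),"grip",round(s["grip_width"],2),round(s["grip_force"],1))
E
python3 -c "
from h import *
rel([487.5,290.7,140],.195)"
```

```text
shift cm [ 56.02 -61.65  10.83] rot [-0.    -0.     0.181] rows 20.1 | now [ 192.7 -488.4  248.3] q [-1.42  0.31  1.5   0.    1.33 -0.22] F [-0.6  0.2 -0.2] t 2.7 grip 1.0 0.0
```

Call:
step_arm(commands="0.5 56.0 -61.7 5 0 0 0.181;0.5 56.0 -61.7 5 0 0 0.181;0.5 56.0 -61.7 5 0 0 0.181;0.5 56.0 -61.7 5 0 0 0.181;0.5 56.0 -61.7 5 0 0 0.181;0.5 56.0 -61.7 5 0 0 0.181;0.5 56.0 -61.7 5 0 0 0.181;0.5 56.0 -61.7 5 0 0 0.181;0.5 56.0 -61.7 5 0 0 0.181;0.5 56.0 -61.7 5 0 0 0.181;0.5 56.0 -61.7 5 0 0 0.181;0.5 56.0 -61.7 5 0 0 0.181;0.5 56.0 -61.7 5 0 0 0.181;0.5 56.0 -61.7 5 0 0 0.181;0.5 56.0 -61.7 5 0 0 0.181;0.5 56.0 -61.7 5 0 0 0.181;0.5 56.0 -61.7 5 0 0 0.181;0.5 56.0 -61.7 5 0 0 0.181;0.5 56.0 -61.7 5 0 0 0.181;0.5 56.0 -61.7 5 0 0 0.181")

```text
time_s: 4.37
eef_pos: [486.8, 292.1, 198.2]
ee_rot: [0.0, 0.995, 0.097, 0.0]
force: [1.2, -0.5, 0.5]
grip_width: 0.503
grip_force: 0.0
```

Call:
step_arm(commands="0.5 0 0 0 0 0 0;0.5 0 0 0 0 0 0;0.5 0 0 0 0 0 0;0.5 0 0 0 0 0 0")

```text
time_s: 4.7
eef_pos: [486.5, 288.8, 198.7]
ee_rot: [0.0, 0.995, 0.097, 0.0]
force: [0.6, -0.7, -0.3]
grip_width: 0.496
grip_force: 0.0
```

```bash
python3 -c "
from h import *
rel([487.5,290.7,85],.195)"
```

```text
shift cm [ 0.13 -0.17 11.37] rot [ 0.    -0.    -0.001] rows 2.7 | now [486.5 288.8 198.7] q [ 0.33  0.44  1.44 -0.    1.25  1.71] F [ 0.6 -0.7 -0.3] t 4.7 grip 0.5 0.0
```

Call:
step_arm(commands="0.5 0.1 -0.2 4 0 0 0;0.5 0.1 -0.2 8 0 0 0;0.5 0.1 -0.2 11.4 0 0 0;0.5 0.1 -0.2 11.4 0 0 0;0.5 0.1 -0.2 11.4 0 0 0;0.5 0.1 -0.2 11.4 0 0 0")

```text
time_s: 5.2
eef_pos: [488.5, 291.8, 87.0]
ee_rot: [-0.0, 0.995, 0.097, 0.002]
force: [-0.1, -0.4, 0.7]
grip_width: 0.501
grip_force: 0.0
```

```bash
python3 -c "
from h import *
A=capture('scene');B=capture('top')
cv2.imwrite('pics/near.png',np.hstack([cv2.resize(A[235:335,270:370,::-1],(400,400),interpolation=cv2.INTER_CUBIC),cv2.resize(B[140:240,130:230,::-1],(400,400),interpolation=cv2.INTER_CUBIC)]))
rel([487.5,290.7,42],.195)"
```

```text
shift cm [-0.15  0.12  4.51] rot [-0.001 -0.005 -0.001] rows 1.1 | now [488.5 292.1  87.1] q [ 0.33  0.58  1.55 -0.    1.01  1.71] F [-0.7  0.   0.3] t 5.3 grip 0.5 0.0
```

View pics/near.png

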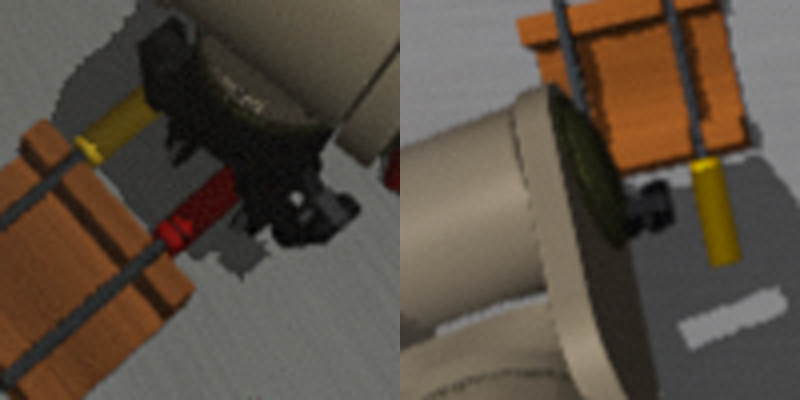

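The fingers straddle the red handle: the handle emerges at (215,205) in the left crop, between the fingers at (180,150) and (300,220). The yellow handle is clear, so I'll descend and grip.

Call:
step_arm(commands="0.5 -0.1 0.1 2.5 0 0 0;0.5 -0.1 0.1 4.5 0 0 0;0.5 -0.1 0.1 4.5 0 0 0;0.1 -0.1 0.1 4.5 0 0 0;0.1 -0.1 0.1 4.5 0 0 0;0.1 -0.1 0.1 4.5 0 0 0;0.1 -0.1 0.1 4.5 0 0 0;0.1 -0.1 0.1 4.5 0 0 0;0.1 -0.1 0.1 4.5 0 0 0;0.1 -0.1 0.1 4.5 0 0 0", newtons=60)

```text
time_s: 6.13
eef_pos: [487.5, 291.1, 41.3]
ee_rot: [-0.0, 0.995, 0.097, 0.002]
force: [-1.9, -0.8, 6.9]
grip_width: 0.202
grip_force: 61.9
```

Call:
step_arm(commands="0.1 0 0 -1 0 0 0;0.1 0 0 -3 0 0 0;0.1 0 0 -6 0 0 0;0.1 0 0 -9 0 0 0;0.1 0 0 -12 0 0 0;0.1 0 0 -12 0 0 0;0.1 0 0 -12 0 0 0;0.1 0 0 -12 0 0 0")

```text
time_s: 6.8
eef_pos: [485.9, 290.6, 158.9]
ee_rot: [0.0, 0.995, 0.097, -0.001]
force: [-0.5, -0.3, -2.7]
grip_width: 0.201
grip_force: 60.7
```

```bash
python3 -c "
from h import *
ry=.06
c=np.array([484.5,-15.5]);ax=np.array([np.cos(ry),np.sin(ry)]);n=np.array([-ax[1],ax[0]])
g=c-60*ax+20*n;print(g)   # grip point
rel([*g,150],ry,.033)"
```

```text
[423.40868747   0.86617041]
shift cm [-11.74  27.21   0.91] rot [ 0.002 -0.032  0.135] rows 7.1 | now [485.9 290.6 158.9] q [0.33 0.48 1.49 0.   1.17 1.71] F [-0.5 -0.3 -2.7] t 6.8 grip 0.2 60.7
```

Call:
step_arm(commands="0.1 -11.7 27.2 0.9 0.002 -0.032 0.135;0.1 -11.7 27.2 0.9 0.002 -0.032 0.135;0.1 -11.7 27.2 0.9 0.002 -0.032 0.135;0.1 -11.7 27.2 0.9 0.002 -0.032 0.135;0.1 -11.7 27.2 0.9 0.002 -0.032 0.135;0.1 -11.7 27.2 0.9 0.002 -0.032 0.135;0.1 -11.7 27.2 0.9 0.002 -0.032 0.135;0.1 -11.7 27.2 0.9 0.002 -0.032 0.135;0.1 -11.7 27.2 0.9 0.002 -0.032 0.135;0.1 -11.7 27.2 0.9 0.002 -0.032 0.135;0.1 -11.7 27.2 0.9 0.002 -0.032 0.135;0.1 -11.7 27.2 0.9 0.002 -0.032 0.135")

```text
time_s: 7.8
eef_pos: [424.3, 2.5, 150.1]
ee_rot: [0.0, 0.999, 0.031, -0.016]
force: [-0.2, -0.4, -1.6]
grip_width: 0.201
grip_force: 60.6
```

```bash
python3 -c "
from h import *
A=capture('scene');B=capture('top')
cv2.imwrite('pics/carry.png',np.hstack([cv2.resize(A[140:260,200:320,::-1],(400,400),interpolation=cv2.INTER_CUBIC),cv2.resize(B[130:270,230:370,::-1],(400,400),interpolation=cv2.INTER_CUBIC)]))
rel([423.4,.9,30],.06,.033)"
```

```text
shift cm [ 0.28  0.13 12.02] rot [ 0.    -0.001  0.002] rows 2.9 | now [424.4   2.2 150.2] q [-0.27  0.22  1.9  -0.01  1.05  1.25] F [ 0.3  0.8 -1.6] t 7.9 grip 0.2 60.6
```

View pics/carry.png

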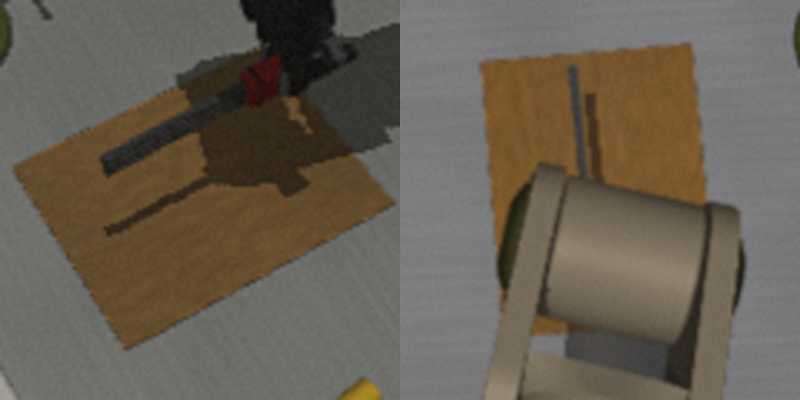

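The file is held on edge above the cardboard: in the left crop the blade runs from (105,165) to (245,95), and its tip is inside the board. Lowering now.

Call:
step_arm(commands="0.1 0.3 0.1 4 0 0 0;0.1 0.3 0.1 8 0 0 0;0.1 0.3 0.1 11 0 0 0;0.1 0.3 0.1 12 0 0 0;0.1 0.3 0.1 12 0 0 0;0.1 0.3 0.1 12 0 0 0;0.1 0.3 0.1 12 0 0 0")

```text
time_s: 8.48
eef_pos: [424.3, 0.3, 31.3]
ee_rot: [0.001, 0.999, 0.03, -0.015]
force: [-0.2, -0.2, -1.2]
grip_width: 0.199
grip_force: 60.6
```

Call:
step_arm(commands="0.1 0 0 0.1 0 0 0;0.1 0 0 0.2 0 0 0;0.1 0 0 0.3 0 0 0;0.1 0 0 0.3 0 0 0;0.1 0 0 0.3 0 0 0")

```text
time_s: 8.9
eef_pos: [423.5, 0.2, 27.5]
ee_rot: [0.001, 0.999, 0.03, -0.016]
force: [-0.4, 0.0, -1.4]
grip_width: 0.198
grip_force: 60.6
```

Call:
step_arm(commands="0.1 0 0 0.05 0 0 0;0.1 0 0 0.1 0 0 0;0.1 0 0 0.15 0 0 0;0.1 0 0 0.15 0 0 0")

```text
time_s: 9.23
eef_pos: [423.3, 0.2, 25.8]
ee_rot: [0.001, 0.999, 0.03, -0.016]
force: [-0.5, -0.3, -1.3]
grip_width: 0.2
grip_force: 60.6
```

Call:
step_arm(commands="0.1 0 0 0.05 0 0 0;0.1 0 0 0.1 0 0 0;0.1 0 0 0.1 0 0 0;0.1 0 0 0.1 0 0 0")

```text
time_s: 9.57
eef_pos: [423.4, 0.2, 24.9]
ee_rot: [0.001, 0.999, 0.03, -0.016]
force: [-0.6, -1.0, -1.2]
grip_width: 0.201
grip_force: 60.8
```

Call:
step_arm(commands="0.1 0 0 0.05 0 0 0;0.1 0 0 0.1 0 0 0;0.1 0 0 0.1 0 0 0")

```text
time_s: 9.82
eef_pos: [423.4, 0.2, 24.5]
ee_rot: [0.001, 0.999, 0.03, -0.016]
force: [-5.1, 0.5, 11.6]
grip_width: 0.201
grip_force: 62.8
```

Call:
step_arm(commands="0.1 0 0 0.05 0 0 0;0.1 0 0 0.1 0 0 0;0.1 0 0 0.1 0 0 0")

```text
time_s: 10.07
eef_pos: [423.2, 0.1, 24.1]
ee_rot: [0.001, 0.999, 0.03, -0.016]
force: [-9.2, 1.0, 23.3]
grip_width: 0.2
grip_force: 64.5
```

Call:
step_arm(commands="0.1 0 0 -0.15 0 0 0;0.1 0 0 -0.15 0 0 0;0.25 0 0 -0.15 0 0 0;0.3 0 0 -0.15 0 0 0;0.4 0 0 -0.15 0 0 0;0.6 0 0 -0.15 0 0 0;0.6 0 0 -0.15 0 0 0;0.6 0 0 -0.15 0 0 0", newtons=20)

```text
time_s: 10.73
eef_pos: [423.3, 0.2, 24.3]
ee_rot: [0.001, 0.999, 0.03, -0.016]
force: [-0.5, 0.3, 0.2]
grip_width: 0.601
grip_force: 0.0
```

```bash
python3 -c "
from h import *
A=capture('scene');B=capture('top')
cv2.imwrite('pics/put.png',np.hstack([cv2.resize(A[140:240,210:310,::-1],(500,500),interpolation=cv2.INTER_CUBIC),cv2.resize(B[140:260,240:312,::-1],(300,500),interpolation=cv2.INTER_CUBIC)]))
rel([423.4,.9,40],.06,.0)"
```

```text
shift cm [-0.04 -0.07 -1.57] rot [ 0.     0.032 -0.   ] rows 0.4 | now [4.233e+02 2.000e-01 2.430e+01] q [-0.27  0.46  2.   -0.02  0.72  1.25] F [0.9 0.  0.2] t 10.83 grip 0.6 0.0
```

View pics/put.png

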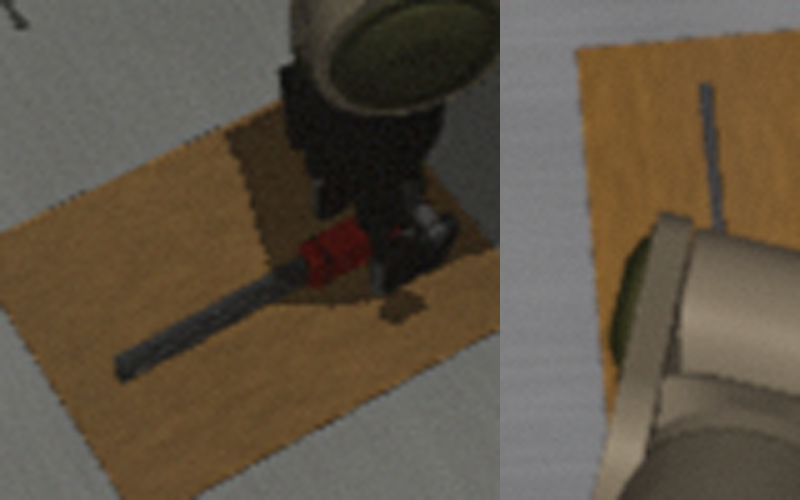

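The file stands on edge by itself. Next I'll raise the fingers to the top of the handle and push right to topple it.

Call:
step_arm(commands="0.6 0 0 -0.7 0 0.032 0;0.6 0 0 -1.42 0 0.032 0;0.6 0 0 -1.42 0 0.032 0;0.6 0 0.5 -1.42 0 0.032 0;0.6 0 1 -1.42 0 0.032 0;0.6 0 1.4 -1.42 0 0.032 0;0.6 0 1.7 -1.42 0 0.032 0;0.6 0 2 -1.42 0 0.032 0;0.6 0 2.3 -1.42 0 0.032 0;0.6 0 2.6 -1.42 0 0.032 0;0.6 0 2.8 -1.42 0 0.032 0;0.6 0 2.8 -1.42 0 0.032 0")

```text
time_s: 11.83
eef_pos: [425.5, -28.1, 38.5]
ee_rot: [0.0, 1.0, 0.03, -0.0]
force: [0.2, 0.7, 0.5]
grip_width: 0.608
grip_force: 0.1
```

```bash
python3 -c "
from h import *
A=capture('scene');B=capture('top')
cv2.imwrite('pics/top1.png',np.hstack([cv2.resize(A[140:240,210:310,::-1],(500,500),interpolation=cv2.INTER_CUBIC),cv2.resize(B[140:260,240:312,::-1],(300,500),interpolation=cv2.INTER_CUBIC)]))
rel([423.4,.9,40],.06,.0)"
```

```text
shift cm [-0.03 -2.87 -0.15] rot [ 0.  0. -0.] rows 0.7 | now [425.5 -27.8  38.5] q [-0.34  0.42  2.01 -0.    0.72  1.17] F [-0.4  1.1  0.1] t 11.93 grip 0.6 0.1
```

View pics/top1.png

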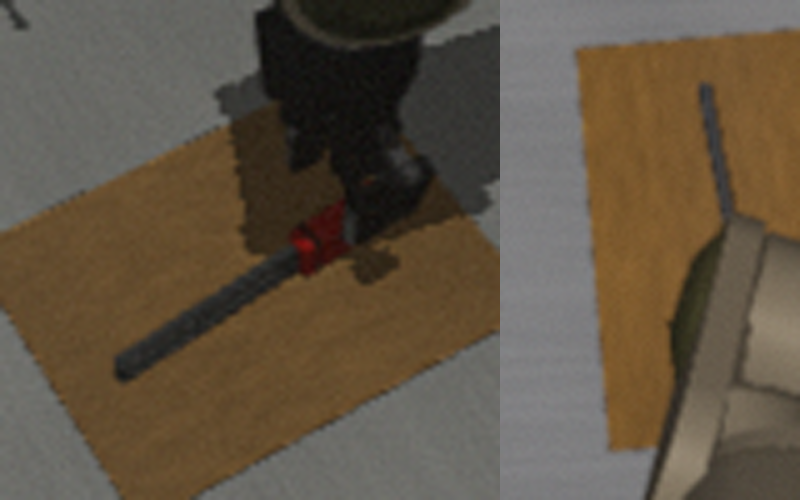

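The file slid and yawed instead of toppling, because the push was too low. I'll back off, go higher and push again.

Call:
step_arm(commands="0.6 0 -0.5 0 0 0 0;0.6 0 -0.6 -0.55 0 0 -0.08;0.6 0 -0.6 -0.55 0 0 -0.08;0.6 0 -0.6 -0.55 0 0 -0.08;0.6 0 0 -0.55 0 0 -0.08;0.6 0 0.4 -0.55 0 0 -0.08;0.6 0 0.8 -0.55 0 0 -0.08;0.6 0 1.1 -0.55 0 0 -0.08;0.6 0 1.1 -0.55 0 0 -0.08")

```text
time_s: 12.68
eef_pos: [426.2, -39.5, 44.0]
ee_rot: [0.0, 0.998, 0.069, 0.0]
force: [0.7, 0.2, -0.2]
grip_width: 0.6
grip_force: 0.0
```

```bash
python3 -c "
from h import *
A=capture('scene');B=capture('top')
cv2.imwrite('pics/top2.png',np.hstack([cv2.resize(A[140:240,210:310,::-1],(500,500),interpolation=cv2.INTER_CUBIC),cv2.resize(B[140:260,240:312,::-1],(300,500),interpolation=cv2.INTER_CUBIC)]))
rel([423.4,.9,40],.06,.0)"
```

```text
shift cm [ 0.29 -3.98  0.4 ] rot [0.    0.    0.079] rows 1.0 | now [426.1 -38.9  44. ] q [-0.37  0.41  2.   -0.    0.73  1.07] F [-0.2 -0.3  0.4] t 12.78 grip 0.6 0.0
```

View pics/top2.png

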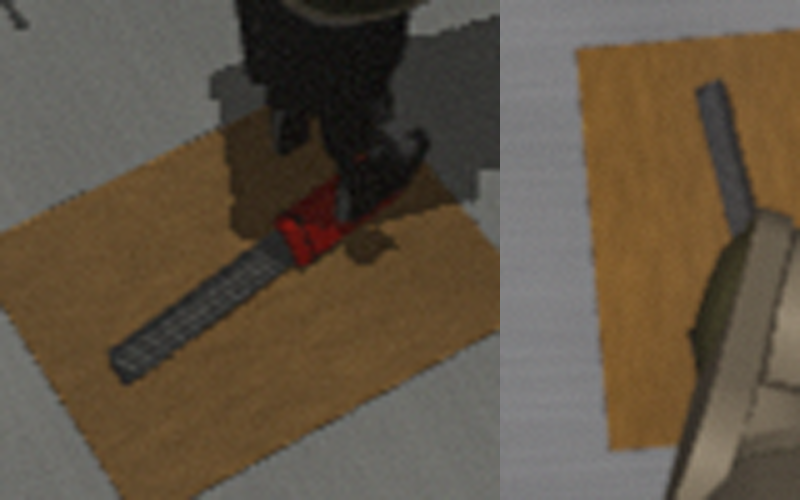

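The file now lies on a broad face (left crop: crosshatched blade from (115,365) to (280,245)). I'll move the arm aside and measure its pose.

Call:
step_arm(commands="0.6 0 0 -4 0 0 0;0.6 0 -3 -8 0 0 0;0.6 0 -7 -12 0 0 0;0.6 0 -11 -12 0 0 0;0.6 0 -15 -12 0 0 0;0.6 0 -19 -12 0 0 0;0.6 0 -23 -12 0 0 0;0.6 0 -25 -12 0 0 0;0.6 0 -25 -12 0 0 0")

```text
time_s: 13.53
eef_pos: [389.9, 213.1, 164.1]
ee_rot: [-0.0, 0.997, 0.072, 0.0]
force: [0.1, -1.1, -0.9]
grip_width: 0.602
grip_force: 0.0
```

```bash
cat >> h.py <<'E'
def red2(im,rect,s=110,v=20):
    h=cv2.cvtColor(im,cv2.COLOR_RGB2HSV);m=((h[...,0]<5)|(h[...,0]>170))&(h[...,1]>s)&(h[...,2]>v)
    k=np.zeros_like(m);x0,y0,x1,y1=rect;k[y0:y1,x0:x1]=1;return m&k
E
python3 - <<'E'
from h import *
A=capture("scene");B=capture("top");np.save("A1.npy",A);np.save("B1.npy",B)
# dark (blade) pixels and red pixels inside the cardboard area
def rect(n):
    q=proj(n,[[x,y,10] for x in(358,612) for y in(-108,80)]);return [int(q[:,0].min()),int(q[:,1].min()),int(q[:,0].max()),int(q[:,1].max())]
for n,im in(("scene",A),("top",B)):
    r=rect(n);m=red2(im,r,140,40);print(n,"red",m.sum())
    ys,xs=np.nonzero(m)
    if m.sum()>20:
        P=np.array([onz(n,(x,y),22)[:2] for x,y in zip(xs,ys)]);c=P.mean(0);v=np.linalg.svd(P-c)[2][0];s=(P-c)@v;print(" handle c@22",c,np.arctan(v[1]/v[0]),"len",np.ptp(s),"wid",np.ptp((P-c)@np.array([-v[1],v[0]])))
    for d in trace(n,"file"):
        mm=d["mask"];ys,xs=np.nonzero(mm);P=np.array([onz(n,(x,y),12)[:2] for x,y in zip(xs,ys)]);c=P.mean(0)
        if 380<c[0]<600 and -110<c[1]<80:
            v=np.linalg.svd(P-c)[2][0];v=v*np.sign(v[0]);s=(P-c)@v;t=(P-c)@np.array([-v[1],v[0]]);print(" file",c,np.arctan(v[1]/v[0]),"ends",c+v*s.min(),c+v*s.max(),np.ptp(s),np.ptp(t),d["score"])
    print("grip",[(onz(n,d["xy"],13)[:2].round(1),round(d["score"],2)) for d in spot_point(n,"file_grip")])
E
```

```text
scene red 251
 handle c@22 [428.99731233 -37.22166191] 0.31353535499172713 len 82.39167262482192 wid 31.455030207652797
 file [480.82878805 -25.56553063] 0.2824457523956716 ends [384.935692   -53.39410795] [580.94451917   3.48847304] 204.0957822853074 38.19550593079676 0.59
grip [(array([419.2, -45.2]), 0.95), (array([326.8, 304.4]), 0.58), (array([507.2, 418.8]), 0.58)]
top red 324
 handle c@22 [429.80217616 -40.5709029 ] 0.26508599589877846 len 78.88855392145337 wid 28.375823407589998
 file [477.54733768 -28.79656414] 0.27086276321078345 ends [388.88847118 -53.41599694] [5.82557287e+02 3.63355046e-01] 200.9970865258211 32.483752272750124 0.62
grip [(array([513. , 425.2]), 0.78)]
```

```bash
python3 - <<'E'
from h import *
A=np.load("A1.npy");B=np.load("B1.npy")
def rect(n):
    q=proj(n,[[x,y,10] for x in(358,612) for y in(-108,80)]);return [int(q[:,0].min()),int(q[:,1].min()),int(q[:,0].max()),int(q[:,1].max())]
M={n:red2(i,rect(n),140,40) for n,i in(("scene",A),("top",B))}
H=box([-40,-15,-9],[40,15,9])
for mk in({"top":M["top"]},{"scene":M["scene"]},M): print(fitbox(H,13,mk,[429,-39,.27]))
rel([428.5,-39.5,120],.275)
rel([428.5,-39.5,60],.275)
E
```

```text
(array([ 4.30794279e+02, -4.02650837e+01,  2.67857364e-01]), np.float64(0.3169692239643615))
(array([423.28545577, -46.1188603 ,   0.44482042]), np.float64(0.46006765783545506))
(array([ 4.29005564e+02, -4.12564754e+01,  3.36652557e-01]), np.float64(0.8168347836080206))
shift cm [ 0.25 25.01  4.41] rot [ 0.     0.    -0.137] rows 6.1 | now [391.6 207.9 164. ] q [ 0.22  0.23  1.85 -0.    1.07  1.66] F [ 0.3 -0.   1.2] t 13.83 grip 0.6 0.0
shift cm [ 0.26 25.01 10.41] rot [ 0.     0.    -0.137] rows 6.5 | now [391.6 207.9 164. ] q [ 0.22  0.23  1.85 -0.    1.07  1.66] F [ 0.3 -0.   1.2] t 13.83 grip 0.6 0.0
```

Call:
step_arm(commands="0.8 0.3 25.0 6 0 0 -0.137;0.8 0.3 25.0 6 0 0 -0.137;0.8 0.3 25.0 6 0 0 -0.137;0.8 0.3 25.0 6 0 0 -0.137;0.8 0.3 25.0 6 0 0 -0.137;0.8 0.3 25.0 6 0 0 -0.137;0.8 0.3 25.0 6 0 0 -0.137;0.8 0.3 25.0 6 0 0 -0.137;0.8 0.3 25.0 8 0 0 -0.137;0.8 0.3 25.0 9 0 0 -0.137;0.8 0.3 25.0 9 0 0 -0.137;0.8 0.3 25.0 9 0 0 -0.137")

```text
time_s: 14.83
eef_pos: [428.9, -38.0, 74.3]
ee_rot: [-0.0, 0.99, 0.138, -0.0]
force: [-0.1, -0.6, 0.5]
grip_width: 0.8
grip_force: 0.0
```

```bash
python3 -c "
from h import *
rel([429.5,-39.8,21.5],.27)"
```

```text
shift cm [0.01 0.19 5.28] rot [-0.     0.001  0.007] rows 1.3 | now [428.9 -38.   74.3] q [-0.36  0.35  1.97 -0.    0.82  0.93] F [-0.1 -0.6  0.5] t 14.83 grip 0.8 0.0
```

Call:
step_arm(commands="0.8 0 0.2 2.5 0 0 0;0.8 0 0.2 4 0 0 0;0.8 0 0.2 5 0 0 0;0.8 0 0.2 5.3 0 0 0;0.6 0 0.2 5.3 0 0 0;0.4 0 0.2 5.3 0 0 0;0.2 0 0.2 5.3 0 0 0;0.2 0 0.2 5.3 0 0 0;0.2 0 0.2 5.3 0 0 0;0.2 0 0.2 5.3 0 0 0;0.2 0 0.2 5.3 0 0 0", newtons=50)

```text
time_s: 15.75
eef_pos: [430.2, -40.4, 22.0]
ee_rot: [0.0, 0.99, 0.138, 0.001]
force: [-1.0, 0.8, 7.2]
grip_width: 0.341
grip_force: 52.3
```

Call:
step_arm(commands="0.2 0 0 0 0 0 0;0.2 0 0 0 0 0 0;0.2 0 0 0 0 0 0;0.2 0 0 0 0 0 0", newtons=110)

```text
time_s: 16.08
eef_pos: [430.2, -40.4, 22.1]
ee_rot: [0.001, 0.99, 0.138, 0.001]
force: [-2.4, 0.7, 9.6]
grip_width: 0.318
grip_force: 110.2
```

Call:
step_arm(commands="0.2 0 0 -1 0 0 0;0.2 0 0 -4 0 0 0;0.2 0 0 -8 0 0 0;0.2 0 0 -12 0 0 0;0.2 0 0 -16 0 0 0;0.2 0 0 -20 0 0 0;0.2 0 0 -23 0 0 0;0.2 0 0 -24 0 0 0;0.2 0 0 -24 0 0 0")

```text
time_s: 16.83
eef_pos: [430.2, -40.4, 263.8]
ee_rot: [0.001, 0.99, 0.138, 0.002]
force: [-0.3, -0.2, -2.0]
grip_width: 0.32
grip_force: 109.0
```

```bash
python3 -c "
from h import *
rel([470.8,-241.3,245],.095,-.05)"
```

```text
shift cm [-1.6  20.43  1.94] rot [-0.001  0.045  0.182] rows 4.9 | now [430.2 -40.4 263.8] q [-0.37  0.09  1.73 -0.    1.31  0.93] F [-0.3 -0.2 -2. ] t 16.83 grip 0.32 109.0
```

Call:
step_arm(commands="0.2 -1.6 20.4 1.9 -0.001 0.045 0.182;0.2 -1.6 20.4 1.9 -0.001 0.045 0.182;0.2 -1.6 20.4 1.9 -0.001 0.045 0.182;0.2 -1.6 20.4 1.9 -0.001 0.045 0.182;0.2 -1.6 20.4 1.9 -0.001 0.045 0.182;0.2 -1.6 20.4 1.9 -0.001 0.045 0.182;0.2 -1.6 20.4 1.9 -0.001 0.045 0.182;0.2 -1.6 20.4 1.9 -0.001 0.045 0.182;0.2 -1.6 20.4 1.9 -0.001 0.045 0.182;0.2 -1.6 20.4 1.9 -0.001 0.045 0.182")

```text
time_s: 17.67
eef_pos: [470.0, -239.7, 242.1]
ee_rot: [-0.003, 0.999, 0.048, 0.022]
force: [0.2, 0.8, -1.7]
grip_width: 0.326
grip_force: 109.4
```

```bash
python3 - <<'E'
from h import *
rel([470.8,-241.3,240],.095,-.05)
A=capture("scene");B=capture("top");np.save("A2.npy",A);np.save("B2.npy",B)
s=sense();p=s["eef_pos"];yaw=.095
u=np.array([np.cos(yaw),np.sin(yaw),0]);tip=p+160*u+[0,0,-7.1];org=p+40*u+[0,0,-7.1]
for n in CM: print(n,"pred tip px",proj(n,tip)[0].round(1),"org",proj(n,org)[0].round(1),"burr",proj(n,[615.1,-227.5,205])[0].round(1))
for n in CM:
    for d in trace(n,"file"):
        ys,xs=np.nonzero(d["mask"]);print(n,np.round(d["rect"],1),round(d["score"],2),d["mask"].sum())
    print([(d["xy"],d["score"]) for d in spot_point(n,"burr_top")])
t=[cv2.resize(i[y:y+h,x:x+w,::-1],(400,600),interpolation=cv2.INTER_CUBIC) for i,x,y,w,h in((A,145,65,80,120),(B,365,95,80,120))]
cv2.imwrite("pics/pre.png",np.clip(np.hstack(t)*1.5,0,255).astype(np.uint8))
E
```

```text
shift cm [0.06 0.17 0.22] rot [-0.003  0.005  0.001] rows 0.1 | now [ 470.  -239.7  242.1] q [-0.71  0.3   1.53  0.04  1.28  0.76] F [ 0.2  0.8 -1.7] t 17.67 grip 0.33 109.4
scene pred tip px [167.5 104. ] org [210.5  85.7] burr [175.  110.4]
top pred tip px [404.6 121.1] org [413.1 177.8] burr [401.5 130.6]
scene [363.2 359.   60.8  49.3] 0.83 383
scene [205.9  90.1  77.1  28.6] 0.8 597
scene [381.2 239.4  27.2  88.5] 0.67 764
[]
top [411.8 165.7  19.   83.8] 0.74 772
top [123.2 197.1  50.1  21.9] 0.7 205
top [195.1 276.1  65.6  74.5] 0.58 783
[([390.7, 143.7], 0.65)]
```

View pics/pre.png

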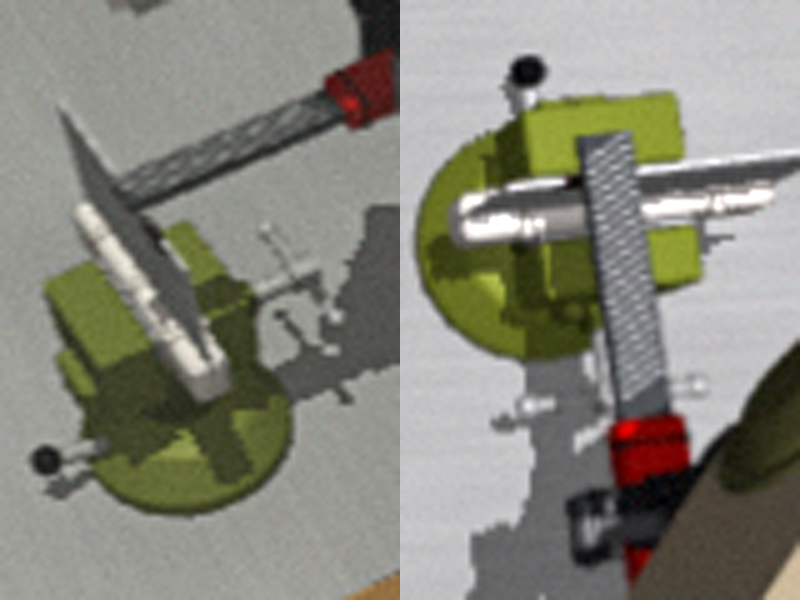

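The file is level above the edge. In the top crop its tip is at (607,137), the handle joint at (650,425) and the burr at (575–600,180). I'll compute the lateral offset between them directly in this picture.

```bash
python3 - <<'E'
from h import *
A=np.load("A2.npy");B=np.load("B2.npy")
# top: file mask centreline at axis height (top face 238), tip part
d=[d for d in trace("top","file") if abs(d["rect"][0]-411)<12][0]["mask"]
ys,xs=np.nonzero(d);P=np.array([onz("top",(x,y),238)[:2] for x,y in zip(xs,ys)])
m=(P[:,0]>525)&(P[:,0]<625);c=P[m].mean(0);v=np.linalg.svd(P[m]-c)[2][0];v*=np.sign(v[0])
print("top file line yaw",np.arctan(v[1]/v[0]),"xmax",P[:,0].max(),"y at x=615",c[1]+(615-c[0])*v[1]/v[0])
d=[d for d in trace("scene","file") if abs(d["rect"][0]-206)<12][0]["mask"]
ys,xs=np.nonzero(d);P=np.array([onz("scene",(x,y),237)[:2] for x,y in zip(xs,ys)])
m=(P[:,0]>525)&(P[:,0]<605);c=P[m].mean(0);v=np.linalg.svd(P[m]-c)[2][0];v*=np.sign(v[0])
print("scene file line yaw",np.arctan(v[1]/v[0]),"xmax",P[:,0].max(),"y at x=615",c[1]+(615-c[0])*v[1]/v[0])
s=sense();print(s["eef_pos"],"expected y at 615:",s["eef_pos"][1]+(615-s["eef_pos"][0])*np.tan(.095))
# burr: dark pixels along the edge in the untouched pictures
A=np.load("A0.npy");B=np.load("B0.npy")
for n,im in(("top",B),("scene",A)):
    g=cv2.cvtColor(im,cv2.COLOR_RGB2GRAY).astype(float)
    a,b=proj(n,[[625.2,-339,205],[611.2,-189,205]])
    for off in(-1,0,1,2):
        t=np.linspace(0,1,76);pts=(a+(b-a)*t[:,None]).astype(np.float32);pts[:,1]+=off
        if n=="scene":pts[:,0]-=off*.5
        val=cv2.remap(g.astype(np.float32),pts[None,:,0],pts[None,:,1],cv2.INTER_LINEAR)[0]
        print(n,off,val[45:70].astype(int))
# edge yaw
for n,q in(("top",[(453,123.9),(381.5,133)]),("scene",[(156.7,85),(181.7,118.5)])):
    e=[onz(n,p,205) for p in q];print(n,np.arctan2(e[0][0]-e[1][0],e[1][1]-e[0][1]))
E
```

```text
top file line yaw 0.09258827452980851 xmax 626.9943601550344 y at x=615 -225.69216651385202
scene file line yaw 0.11785783426507912 xmax 628.6579752853081 y at x=615 -221.21144223328358
[ 470.02977251 -240.66903294  242.13753804] expected y at 615: -226.85527992632444
top -1 [133 140 144 140 116  77  54  44  40  61  61  49  38  39  47  74 112 128
 134 140 145 147 135 127 124]
top 0 [114 114 116 105  82  59  45  34  30  43  34  24  21  22  35  74 108 115
 115 121 117 111 122 119 126]
top 1 [59 62 64 56 44 34 29 27 25 24 22 26 21 17 22 34 47 53 61 67 63 53 53 54
 58]
top 2 [47 48 50 49 47 47 47 47 42 40 39 45 43 46 46 45 44 42 45 47 47 46 47 46
 45]
scene -1 [114 109 106 102 100 101  97  96  98  94  80  75  69  66  65  64  79  95
  93  91  90  87  90  95  97]
scene 0 [96 92 87 83 78 77 81 80 64 52 52 50 43 40 55 81 86 87 90 81 82 87 91 93
 97]
scene 1 [59 58 52 51 49 41 42 35 33 35 35 26 32 34 37 44 47 45 51 55 57 60 59 63
 65]
scene 2 [51 51 51 51 50 46 43 43 43 44 44 44 41 37 38 40 43 47 51 52 50 50 51 51
 51]
top 0.09703934097481035
scene 0.09286309514662484
```

```bash
python3 -c "
from h import *
rel([474,-242.4,220],.095,-.05)"
```

```text
shift cm [0.28 0.22 2.23] rot [-0.003  0.005 -0.   ] rows 0.5 | now [ 470.  -240.7  242.1] q [-0.71  0.31  1.52  0.04  1.28  0.75] F [-0.  -0.3 -1.3] t 18.07 grip 0.33 109.4
```

Call:
step_arm(commands="0.2 0.28 0.22 0.7 -0.003 0.005 0;0.2 0.28 0.22 1.4 -0.003 0.005 0;0.2 0.28 0.22 2.0 -0.003 0.005 0;0.2 0.28 0.22 2.23 -0.003 0.005 0;0.2 0.28 0.22 2.23 -0.003 0.005 0;0.2 0.28 0.22 2.23 -0.003 0.005 0")

```text
time_s: 18.57
eef_pos: [474.0, -242.6, 219.8]
ee_rot: [-0.001, 0.999, 0.047, 0.025]
force: [0.1, 0.6, -0.8]
grip_width: 0.324
grip_force: 109.5
```

```bash
python3 - <<'E'
from h import *
rel([474,-242.4,216],.095,-.05)
T=R.from_euler('z',.095)*R.from_euler('y',-.05)*R.from_euler('x',np.pi)
r=lambda v:T.inv().apply(v).round(4)
print("world fwd 1cm in tool",r([np.cos(.095),np.sin(.095),0]),"down 1",r([0,0,-1]))
E
```

```text
shift cm [-0.01 -0.02  0.38] rot [-0.  0. -0.] rows 0.1 | now [ 474.  -242.6  219.8] q [-0.71  0.33  1.55  0.04  1.23  0.75] F [ 0.1  0.6 -0.8] t 18.57 grip 0.32 109.5
world fwd 1cm in tool [0.9988 0.     0.05  ] down 1 [-0.05   -0.      0.9988]
```

Call:
step_arm(commands="0.2 0 0 0.1 0 0 0;0.2 0 0 0.2 0 0 0;0.2 0 0 0.3 0 0 0;0.2 0 0 0.3 0 0 0")

```text
time_s: 18.9
eef_pos: [474.1, -242.5, 216.8]
ee_rot: [-0.001, 0.999, 0.047, 0.025]
force: [-0.9, 0.2, -1.8]
grip_width: 0.321
grip_force: 109.5
```

Call:
step_arm(commands="0.2 0 0 0.05 0 0 0;0.2 0 0 0.1 0 0 0;0.2 0 0 0.1 0 0 0")

```text
time_s: 19.15
eef_pos: [474.2, -242.6, 215.9]
ee_rot: [-0.001, 0.999, 0.047, 0.025]
force: [0.2, 1.2, -1.1]
grip_width: 0.323
grip_force: 109.5
```

Call:
step_arm(commands="0.2 0 0 0.03 0 0 0;0.2 0 0 0.05 0 0 0;0.2 0 0 0.05 0 0 0")

```text
time_s: 19.4
eef_pos: [474.3, -242.6, 215.6]
ee_rot: [-0.001, 0.999, 0.047, 0.025]
force: [0.6, 1.2, -0.7]
grip_width: 0.325
grip_force: 109.5
```

Call:
step_arm(commands="0.2 0 0 0.03 0 0 0;0.2 0 0 0.05 0 0 0;0.2 0 0 0.05 0 0 0")

```text
time_s: 19.65
eef_pos: [474.3, -242.6, 215.1]
ee_rot: [-0.001, 0.999, 0.047, 0.025]
force: [-0.5, 0.3, 0.5]
grip_width: 0.325
grip_force: 109.5
```

Call:
step_arm(commands="0.2 0 0 0.03 0 0 0;0.2 0 0 0.03 0 0 0;0.2 0 0 0.03 0 0 0")

```text
time_s: 19.9
eef_pos: [474.4, -242.6, 214.8]
ee_rot: [-0.001, 0.999, 0.047, 0.025]
force: [0.1, 0.2, 1.9]
grip_width: 0.325
grip_force: 109.6
```

Call:
step_arm(commands="0.2 0.4 0 0.02 0 0 0;0.2 0.8 0 0.04 0 0 0;0.2 1.2 0 0.06 0 0 0")

```text
time_s: 20.15
eef_pos: [486.6, -241.4, 214.7]
ee_rot: [-0.001, 0.999, 0.047, 0.025]
force: [-2.0, -0.5, 1.1]
grip_width: 0.325
grip_force: 109.7
```

Call:
step_arm(commands="0.2 0.5 0 0.03 0 0 0;0.2 1.0 0 0.06 0 0 0;0.2 1.5 0 0.085 0 0 0")

```text
time_s: 20.4
eef_pos: [501.8, -239.9, 214.6]
ee_rot: [-0.001, 0.999, 0.047, 0.025]
force: [-2.6, -0.4, 2.0]
grip_width: 0.32
grip_force: 109.8
```

Call:
step_arm(commands="0.2 0.5 0 0.03 0 0 0;0.2 1.0 0 0.055 0 0 0;0.2 1.5 0 0.08 0 0 0")

```text
time_s: 20.65
eef_pos: [516.7, -238.5, 214.6]
ee_rot: [-0.001, 0.999, 0.047, 0.025]
force: [-3.0, -0.5, 3.4]
grip_width: 0.322
grip_force: 110.0
```

Call:
step_arm(commands="0.2 0.5 0 0.023 0 0 0;0.2 1.0 0 0.046 0 0 0;0.2 1.5 0 0.07 0 0 0")

```text
time_s: 20.9
eef_pos: [531.6, -237.1, 214.6]
ee_rot: [-0.001, 0.999, 0.047, 0.025]
force: [-1.6, 0.0, 3.4]
grip_width: 0.318
grip_force: 110.1
```

Call:
step_arm(commands="0.2 0.5 0 0.023 0 0 0;0.2 1.0 0 0.046 0 0 0;0.2 1.5 0 0.07 0 0 0")

```text
time_s: 21.15
eef_pos: [546.5, -235.7, 214.7]
ee_rot: [-0.001, 0.999, 0.047, 0.025]
force: [-3.7, 0.1, 4.8]
grip_width: 0.327
grip_force: 110.2
```

Call:
step_arm(commands="0.2 0.6 0 0.026 0 0 0;0.2 1.2 0 0.052 0 0 0;0.2 1.7 0 0.075 0 0 0;0.2 1.85 0 -0.3 0 0 0;0.2 1.95 0 -1.5 0 0 0;0.2 2.05 0 -3 0 0 0;0.2 2.05 0 -3.5 0 0 0;0.2 2.05 0 -3.5 0 0 0")

```text
time_s: 21.82
eef_pos: [565.1, -233.9, 251.2]
ee_rot: [-0.001, 0.999, 0.047, 0.025]
force: [0.4, 0.2, -2.0]
grip_width: 0.322
grip_force: 109.4
```

```bash
python3 -c "
from h import *
rel([474,-242.5,247],.095,-.05)"
```

```text
shift cm [-9.15 -0.01 -0.05] rot [ 0.001 -0.001 -0.   ] rows 2.2 | now [ 565.1 -233.9  251.2] q [-0.6   0.48  1.25  0.03  1.37  0.87] F [ 0.4  0.2 -2. ] t 21.82 grip 0.32 109.4
```

Call:
step_arm(commands="0.2 -4 0 0 0 0 0;0.2 -8 0 0 0 0 0;0.2 -9.15 0 0 0 0 0;0.2 -9.15 0 0 0 0 0;0.2 -9.1 0 1.5 0 0 0;0.2 -9.1 0 2.6 0 0 0;0.2 -9.1 0 2.95 0 0 0;0.2 -9.1 0 2.95 0 0 0;0.2 -9.1 0 2.95 0 0 0")

```text
time_s: 22.57
eef_pos: [476.0, -242.3, 216.6]
ee_rot: [-0.001, 0.999, 0.048, 0.025]
force: [-0.4, -0.2, -2.3]
grip_width: 0.322
grip_force: 109.6
```

```bash
python3 -c "
from h import *
rel([474,-242.6,214.9],.095,-.05)"
```

```text
shift cm [-0.21  0.01  0.16] rot [-0.  0.  0.] rows 0.1 | now [ 476.  -242.3  216.6] q [-0.71  0.34  1.55  0.04  1.22  0.76] F [-0.4 -0.2 -2.3] t 22.57 grip 0.32 109.6
```

Not in contact yet. I'll go back 2 mm before touching down.

Call:
step_arm(commands="0.2 -0.2 0 0 0 0 0;0.2 -0.2 0 0.05 0 0 0;0.2 -0.2 0 0.09 0 0 0;0.2 -0.2 0 0.13 0 0 0;0.2 -0.2 0 0.13 0 0 0")

```text
time_s: 22.98
eef_pos: [473.9, -242.6, 215.4]
ee_rot: [-0.001, 0.999, 0.047, 0.025]
force: [-0.1, 0.5, -0.5]
grip_width: 0.323
grip_force: 109.6
```

Call:
step_arm(commands="0.2 0 0 0.02 0 0 0;0.2 0 0 0.02 0 0 0;0.2 0 0 0.02 0 0 0")

```text
time_s: 23.23
eef_pos: [473.8, -242.6, 215.1]
ee_rot: [-0.001, 0.999, 0.047, 0.025]
force: [-0.4, 1.7, 0.3]
grip_width: 0.329
grip_force: 109.6
```

Call:
step_arm(commands="0.2 0 0 0.03 0 0 0;0.2 0 0 0.04 0 0 0;0.2 0 0 0.04 0 0 0")

```text
time_s: 23.48
eef_pos: [473.9, -242.6, 214.7]
ee_rot: [-0.001, 0.999, 0.047, 0.025]
force: [-0.5, -0.7, 0.4]
grip_width: 0.323
grip_force: 109.6
```

Call:
step_arm(commands="0.2 0.5 0 0.027 0 0 0;0.2 1.0 0 0.053 0 0 0;0.2 1.5 0 0.08 0 0 0")

```text
time_s: 23.73
eef_pos: [489.2, -241.2, 214.6]
ee_rot: [-0.001, 0.999, 0.047, 0.025]
force: [-2.8, 0.7, 1.7]
grip_width: 0.321
grip_force: 109.8
```

Call:
step_arm(commands="0.2 0.5 0 0.027 0 0 0;0.2 1.0 0 0.053 0 0 0;0.2 1.5 0 0.08 0 0 0")

```text
time_s: 23.98
eef_pos: [504.3, -239.7, 214.5]
ee_rot: [-0.001, 0.999, 0.047, 0.025]
force: [-2.6, -0.0, 3.0]
grip_width: 0.32
grip_force: 109.8
```

Call:
step_arm(commands="0.2 0.5 0 0.024 0 0 0;0.2 1.0 0 0.047 0 0 0;0.2 1.5 0 0.07 0 0 0")

```text
time_s: 24.23
eef_pos: [519.1, -238.3, 214.6]
ee_rot: [-0.001, 0.999, 0.047, 0.025]
force: [-3.5, -0.3, 3.5]
grip_width: 0.318
grip_force: 110.0
```

Call:
step_arm(commands="0.2 0.5 0 0.023 0 0 0;0.2 1.0 0 0.046 0 0 0;0.2 1.5 0 0.068 0 0 0")

```text
time_s: 24.48
eef_pos: [534.0, -236.9, 214.6]
ee_rot: [-0.001, 0.999, 0.047, 0.025]
force: [-3.2, -1.0, 4.1]
grip_width: 0.325
grip_force: 110.1
```

Call:
step_arm(commands="0.2 0.5 0 0.023 0 0 0;0.2 1.0 0 0.046 0 0 0;0.2 1.5 0 0.068 0 0 0")

```text
time_s: 24.73
eef_pos: [549.0, -235.5, 214.8]
ee_rot: [-0.001, 0.999, 0.047, 0.025]
force: [-2.4, -0.7, 4.7]
grip_width: 0.321
grip_force: 110.2
```

Call:
step_arm(commands="0.2 0.5 0 0.022 0 0 0;0.2 1.0 0 0.044 0 0 0;0.2 1.4 0 0.062 0 0 0;0.2 1.55 0 -0.3 0 0 0;0.2 1.65 0 -1.5 0 0 0;0.2 1.75 0 -3 0 0 0;0.2 1.75 0 -5 0 0 0;0.2 1.75 0 -5 0 0 0")

```text
time_s: 25.4
eef_pos: [564.3, -234.3, 268.4]
ee_rot: [0.0, 0.999, 0.047, 0.027]
force: [0.0, -1.0, -0.5]
grip_width: 0.323
grip_force: 109.4
```

```bash
python3 - <<'E'
from h import *
rel([429.5,-30,200],.1,0)
A=capture("scene");B=capture("top")
for n,im in(("top",B),("scene",A)):
    g=cv2.cvtColor(im,cv2.COLOR_RGB2GRAY).astype(np.float32)
    a,b=proj(n,[[625.2,-339,205],[611.2,-189,205]]);pts=(a+(b-a)*np.linspace(0,1,76)[:,None]).astype(np.float32)
    print(n,cv2.remap(g,pts[None,:,0],pts[None,:,1],cv2.INTER_LINEAR)[0][45:70].astype(int))
E
```

```text
shift cm [-11.83 -21.64   6.15] rot [ 0.003 -0.054 -0.005] rows 6.1 | now [ 564.3 -234.3  268.4] q [-0.6   0.47  1.22  0.03  1.41  0.87] F [ 0.  -1.  -0.5] t 25.4 grip 0.32 109.4
top [ 54  55  56  50  38  28  21  12  10  11  14  21  22  23  38  79 115 122
 121 124 121 116 129 126 132]
scene [ 71  64  63  61  54  46  37  30  33  33  36  36  32  35  58  88  91  92
  94  81  81  87  90  94 103]
```

Both strokes are done. Returning to the cardboard.

Call:
step_arm(commands="0.2 -11.8 -21.6 0.5 0.003 -0.054 -0.005;0.2 -11.8 -21.6 0.5 0.003 -0.054 -0.005;0.2 -11.8 -21.6 0.5 0.003 -0.054 -0.005;0.2 -11.8 -21.6 0.5 0.003 -0.054 -0.005;0.2 -11.8 -21.6 0.5 0.003 -0.054 -0.005;0.2 -11.8 -21.6 0.5 0.003 -0.054 -0.005;0.2 -11.8 -21.6 0.5 0.003 -0.054 -0.005;0.2 -11.8 -21.6 4 0.003 -0.054 -0.005;0.2 -11.8 -21.6 8 0.003 -0.054 -0.005;0.2 -11.8 -21.6 12 0.003 -0.054 -0.005;0.2 -11.8 -21.6 16 0.003 -0.054 -0.005;0.2 -11.8 -21.6 20 0.003 -0.054 -0.005;0.2 -11.8 -21.6 20 0.003 -0.054 -0.005;0.2 -11.8 -21.6 20 0.003 -0.054 -0.005")

```text
time_s: 26.67
eef_pos: [434.3, -28.8, 58.6]
ee_rot: [-0.002, 0.999, 0.05, -0.005]
force: [0.1, 0.5, -1.2]
grip_width: 0.322
grip_force: 109.5
```

```bash
python3 -c "
from h import *
rel([429.5,-30,27],.1,0)"
```

```text
shift cm [-0.46  0.09  3.17] rot [-0.005  0.009 -0.   ] rows 0.8 | now [434.3 -28.8  58.6] q [-0.34  0.4   1.96  0.    0.79  1.13] F [ 0.1  0.5 -1.2] t 26.67 grip 0.32 109.5
```

Call:
step_arm(commands="0.2 -0.4 0 1.5 -0.005 0.009 0;0.2 -0.4 0 2.7 -0.005 0.009 0;0.2 -0.4 0 3.2 -0.005 0.009 0;0.2 -0.4 0 3.2 -0.005 0.009 0;0.2 -0.4 0 3.2 -0.005 0.009 0")

```text
time_s: 27.08
eef_pos: [432.4, -29.9, 29.4]
ee_rot: [0.001, 0.999, 0.05, 0.004]
force: [0.2, -0.1, -1.4]
grip_width: 0.32
grip_force: 109.7
```

Call:
step_arm(commands="0.2 0 0 0.1 0 0 0;0.2 0 0 0.2 0 0 0;0.2 0 0 0.3 0 0 0;0.2 0 0 0.3 0 0 0")

```text
time_s: 27.42
eef_pos: [431.6, -29.6, 25.0]
ee_rot: [0.001, 0.999, 0.05, 0.003]
force: [0.3, 0.2, -1.2]
grip_width: 0.331
grip_force: 109.7
```

Call:
step_arm(commands="0.2 0 0 0.05 0 0 0;0.2 0 0 0.1 0 0 0;0.2 0 0 0.1 0 0 0")

```text
time_s: 27.67
eef_pos: [431.4, -29.6, 23.7]
ee_rot: [0.001, 0.999, 0.05, 0.002]
force: [0.7, -0.4, -1.3]
grip_width: 0.321
grip_force: 109.7
```

Call:
step_arm(commands="0.2 0 0 0.05 0 0 0;0.2 0 0 0.1 0 0 0;0.2 0 0 0.1 0 0 0")

```text
time_s: 27.92
eef_pos: [431.5, -29.5, 22.7]
ee_rot: [0.001, 0.999, 0.05, 0.002]
force: [-0.0, 0.9, -2.1]
grip_width: 0.323
grip_force: 109.7
```

Call:
step_arm(commands="0.2 0 0 0.04 0 0 0;0.2 0 0 0.08 0 0 0;0.2 0 0 0.08 0 0 0")

```text
time_s: 28.17
eef_pos: [431.5, -29.6, 22.2]
ee_rot: [0.001, 0.999, 0.05, 0.002]
force: [-2.6, -0.1, 4.7]
grip_width: 0.321
grip_force: 110.4
```

Touching, so I'll release, rise and move aside.

Call:
step_arm(commands="0.3 0 0 0 0 0 0;0.4 0 0 0 0 0 0;0.5 0 0 0 0 0 0;0.6 0 0 0 0 0 0;0.7 0 0 0 0 0 0;0.7 0 0 0 0 0 0;0.7 0 0 -1 0 0 0;0.7 0 0 -3 0 0 0;0.7 0 0 -6 0 0 0;0.7 0 0 -10 0 0 0;0.7 0 0 -14 0 0 0;0.7 0 -4 -14 0 0 0;0.7 0 -8 -14 0 0 0;0.7 0 -12 -14 0 0 0;0.7 0 -16 -14 0 0 0;0.7 0 -20 -14 0 0 0;0.7 0 -24 -14 0 0 0;0.7 0 -24 -14 0 0 0;0.7 0 -24 -14 0 0 0", newtons=20)

```text
time_s: 29.75
eef_pos: [406.3, 210.9, 161.3]
ee_rot: [0.001, 0.999, 0.052, 0.002]
force: [-0.5, -0.8, 0.2]
grip_width: 0.698
grip_force: 0.0
```

```bash
python3 - <<'E'
from h import *
A=capture("scene");B=capture("top")
for n,im in(("scene",A),("top",B)):
    q=proj(n,[[x,y,10] for x in(358,612) for y in(-108,80)]);m=red2(im,[int(q[:,0].min()),int(q[:,1].min()),int(q[:,0].max()),int(q[:,1].max())],140,40)
    ys,xs=np.nonzero(m);P=np.array([onz(n,(x,y),22)[:2] for x,y in zip(xs,ys)]);c=P.mean(0);v=np.linalg.svd(P-c)[2][0];s=(P-c)@v
    print(n,m.sum(),c,np.arctan(v[1]/v[0]),"len",np.ptp(s),"wid",np.ptp((P-c)@np.array([-v[1],v[0]])))
    for d in trace(n,"file"):
        ys,xs=np.nonzero(d["mask"]);P=np.array([onz(n,(x,y),12)[:2] for x,y in zip(xs,ys)]);c=P.mean(0)
        if 380<c[0]<600 and -110<c[1]<80: print("file",c,"x",P[:,0].min(),P[:,0].max(),"y",P[:,1].min(),P[:,1].max())
    D=np.abs(im.astype(int)-np.load("A0.npy" if n=="scene" else "B0.npy")).max(2)>60
    for l in("round_file","label_roll","tub","scraper"):print(l,[np.round(d["xy"],1) for d in spot_point(n,l)][:1],end=' ')
    g=cv2.cvtColor(im,cv2.COLOR_RGB2GRAY).astype(np.float32);a,b=proj(n,[[625.2,-339,205],[611.2,-189,205]]);pts=(a+(b-a)*np.linspace(0,1,76)[:,None]).astype(np.float32)
    print(cv2.remap(g,pts[None,:,0],pts[None,:,1],cv2.INTER_LINEAR)[0][45:70].astype(int))
s=sense();print(s["time_s"],s["eef_pos"],s["force"])
cv2.imwrite("pics/end.png",cv2.resize(A[50:340,130:410,::-1],(560,580),interpolation=cv2.INTER_CUBIC))
E
```

```text
scene 264 [430.25864635 -26.38922087] 0.138400744103759 len 81.79995321248417 wid 32.834264729054425
file [480.57092487 -24.36620617] x 383.50304830793766 588.2578107807951 y -51.01957273364815 -0.4320808858528835
round_file [array([290.5, 269. ])] label_roll [array([168.8, 221. ])] tub [array([180.1, 264.5])] scraper [array([177.6, 122.9])] [97 93 87 85 79 72 65 60 57 52 48 40 33 32 54 83 87 88 91 82 84 90 92 94
 98]
top 319 [430.60866542 -30.03167983] 0.09321128700864813 len 78.6325961340606 wid 28.20842734274999
file [481.95372229 -26.49308123] x 389.47487223994153 589.1252599746894 y -49.41240770777589 -4.865650486133951
round_file [array([208.7, 179.1])] label_roll [array([390.5, 143.6])] tub [array([265.4,  95.5])] scraper [array([405.3, 137.7])] [112 114 115 104  82  59  44  33  30  43  39  29  19  22  36  75 110 115
 114 119 116 109 121 120 125]
30.35 [406.98508326 209.25548072 161.50967622] [-0.24080488  0.0473646  -0.22071992]
```

```bash
python3 -c "
from rig import *
print(finish_job())"
```

```text
the job is handed in; nothing more can be done
None
```

I handed the job in at about 30 s with the file lying flat on the cardboard, after two forward strokes across the burr at about 3–6 N, each lifted clear at the end; the burr still looks dark in the pictures.

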